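Serve a treat ball in sprung tongs held at the mark

TASK

Draw the orange gate knob of the treat dispenser up until the treat ball rolls out to the end of the wire spout, then push the knob fully home again. Take the sprung tongs from their stand by the blue grips, squeeze them to the red 22 mm mark and, keeping that gap, bring their wire cradle up under the treat, one bar on each side of the spout, and lift the treat about 10 cm straight up. Finish holding it there in the tongs with the tip gap steady at the mark; do not touch the treat with the fingers or drop it, and leave the toys, cup and pot where they are.

Things in the scene. Friction and masses are not known exactly. Their poses are not given: they have to be found in the camera images.
- dispenser: Fixed treat dispenser: grey plinth 106 x 76 x 66 mm (x, y, z), clear bin on it up to z = 138 mm, wire spout sloping out of its front to 123 mm before the origin. Origin: centre of its underside; its x points from front to back (the spout sticks out along -x). The spout is two wires, 12 mm over all, with a 12 mm wide wire hoop (top at z = 84 mm) as end stop; beside and below it is free space.
- gate (a joint): Lift of the dispenser's gate in m: 0 = home (gate shut), 0.040 = fully up. Slides straight up and down, stays where it is left, takes about 4 N. The treat rolls out once the gate is up by about 0.028; it needs about 1 s to reach the end of the spout.
- gate_knob (a point): Centre of the gate's orange round knob, 26 mm across, 20 mm tall, upright axis, on an 8 mm stem above the bin's clear top; at home it lies at (-42, 0, 165) mm in the dispenser's frame, 27 mm above that top.
- spout_seat (a point): Fixed point: where the centre of the treat comes to rest against the hoop at the end of the spout; (-105, 0, 78) mm in the dispenser's frame, with the dispenser's axes.
- treat_center (a point): Centre of the treat, a hard brown seed ball 30 mm across, about 20 g. It starts behind the gate inside the clear bin.
- treat: The treat itself; its origin lies on its surface and turns as it rolls, so use treat_center.
- stand: Fixed wooden tongs stand, base 150 x 64 x 6 mm with two cross walls (8 mm thick, 64 mm wide, top at z = 45 mm) 53 mm before and behind its middle. Origin at the centre of its underside, x along the tongs (towards their tips), z up.
- tongs: Loose sprung steel tongs, 76 g, lying level on the stand. Origin between the arm pivots at the bow (rear) end, mid-height of the arms (51 mm above the table); x to the tips, y to the left arm, z up. A white gauge leaf over the arms at x = 113 mm bears a red line; the red pointer on the right arm meets it at 22 mm tip gap. Nothing reaches behind x = -20 mm or ahead of x = 171 mm.
- tongs_grip (a point): Middle between the two blue grips, 75 mm ahead of the tongs' origin, with the tongs' axes. Grips: x = 45 to 105 mm from the origin, 16 mm tall (z -8 to 8). At the mark they are parallel, lie flat between the fingers and measure 36 mm over their outer faces all along; sprung open they taper, 48 mm here, 53 mm at the front, and can tip in a gripper. At the mark they press back with about 7 N.
- tongs_l (a joint): Turn of the left arm in rad about its pivot; the right arm turns alike. 0 = sprung fully open, tip gap 46 mm; 0.08 = at the mark, tip gap 22 mm; 0.14 = nearly shut, 4 mm. Tip gap (clear space between the two bars) = 46 mm - 300 mm x joint.
- tip_l (a point): Middle of the left cradle bar, 150 mm ahead of the tongs' origin. The bars are level 4 mm wires at z = 0, x = 132 to 168 mm, each with an upright post 12 mm high at both ends; the treat lies on both bars between the posts, its centre about 11 mm above them at the mark. The bars pass either side of the spout's wires. Tip gap = distance from tip_l to tip_r less 4 mm.
- tip_r (a point): Middle of the right cradle bar, likewise.
- ball_red_center (a point): Centre of a red wooden ball, 40 mm across, in a low white tray; leave it.
- ball_green_center (a point): Centre of a green wooden ball, 40 mm across, in the same tray; leave it.
- steel_cup: Stainless cup, 72 mm across, 78 mm tall, origin under its centre; leave it.
- treat_pot: Blue and white lidded ceramic treat pot, 94 mm across, 99 mm tall, origin under its centre; leave it.
- foot_toy: Purple plastic ring with three knobs, a parrot's foot toy, 88 mm across, 20 mm high, origin under its centre; leave it.
- spiral: Flat teal hard silicone spiral, about 85 mm across, 12 mm high, origin under its centre; leave it.
Mind the look-alikes: they are no part of the job. Several things look just like the stand: the one meant starts farthest from the robot's base.

How it is judged:
By the outcome, as a careful person would: the job done as asked, in the order asked, and still so for the second after the job is handed in, while the arm keeps its last pose, push and grip.
It also fails if it takes over 54 s, if anything falls off the work surface, if the arm or the gripper's body presses on something with over 40 N, if the wrist force passes 120 N, or if a joint passes its speed limit or range.

ROBOT

A 6-joint arm with a two-finger parallel gripper is mounted at the origin on the work surface. World frame = base frame: x ahead of the robot, y to its left, z up, the work surface at z = 0. Lengths are in mm, angles in rad, forces in N, time in s.
With the tool pointing down it reaches from about 400 to 925 mm from the base axis. Payload 12.5 kg.
Tool frame: the origin (TCP) lies midway between the tips of the shut fingers; the grasp point (between the pads) lies 19 mm behind it; z points along the fingers, y is the line along which they close (so a half turn about z gives the same grasp; the last joint's range is limited). The gripper opens to 95 mm and grips with 3 to 60 N. Pads are 20 mm wide; open, the fingers measure 119 mm over their backs; the gripper's body (75 mm by 180 mm) begins 59 mm behind the grasp point.
Start: joints at [-1.434, 0.491, 1.559, -0, 1.092, -0.106], TCP at [150.286, -606.68, 214.661] pointing down, gripper open.
Joint ranges: [-3.1, 3.1], [-0.84, 2.19], [0.05, 2.79], [-1.13, 4.28], [0.06, 2.93], [-2.69, 2.69]. Speed limits (rad/s): [2.22, 2.22, 2.79, 3.14, 3.14, 3.14].

INTERFACE

Orientations are given as [roll, pitch, yaw] about the fixed x, y, z axes, in that order (R = Rz(yaw) Ry(pitch) Rx(roll)).
In Python, from cell import state, read_camera, camera_info, env gives the robot as it stands.
- The arm moves only by the tool move_arm, never from a script. Its argument "commands" is a list of rows, each a list of 3 entries, a list of its own where there are three numbers: the shift along the world's x, y, z in cm, then the turn, a rotation vector about the world's x, y, z in degrees, then the opening, from 0 (shut) to 1 (fully open). A call has 1 to 10 rows; each row shifts and turns the commanded pose from where the row before left it; what a row does not reach is not made up. A row lasts 1/10 s, in which the tool goes at most 50 mm and 8.59 degrees, less where a joint would pass 70% of its speed; a pose out of reach is approached as far as the arm can. A call with a gripper value outside its range is refused whole. The fingers move at their own pace and stop on an object; the grip force is fixed at half the most. Time passes only in rows, so rows that do not move let the fingers close. It gives the time, the measured TCP pose, the force, the opening and the grip force at its end, in the units of the state.
- state(): the state, without advancing time (a new reading comes with each control period).
- read_camera(name): name is "scene" or "top" or "wrist"; returns the picture (480x640x3 uint8, blue, green, red); there is no depth.
- camera_info(name): a dict with "K" (3x3 intrinsics, pixels), "cam_to_world" (4x4, takes a point from camera to world coordinates). Camera axes: x right, y down, z forward; pixel columns grow to the right and rows downward; lengths in mm; the calibration is good to about 2 mm. A picture is of the moment at which its call begins: read the wrist's pose just before it. camera_info takes no time and is no camera call; for the wrist camera it gives the pose at the moment of the call.
- env.job_done(): hands the job in; it is judged then, once.
The state is a dict: "t": time; "joints": joint angles; "qvel": joint speeds; "tau": joint torques, N m; "eef_pos": TCP position; "tcp_rot": TCP orientation; "ft_force": force on the tool from outside, world axes, zero at the start; "moment": the same for the moment, N m; "opening": opening from 0.0 (shut) to 1.0 (fully open); "grip_force": force on a finger pad.
Only numpy, scipy, OpenCV 4.12 (cv2) and the standard library are available. Lean on these libraries where they do the work, as an engineer would, in place of code of your own. Each camera call takes 0.05 s, during which the arm holds its last target. There are 200 camera calls.

## Working session

There is one attempt and no reset: what is moved stays moved. The work goes in short steps, Python scripts to look and compute and a tool call to move; the robot and the scene stay as the last step left them, time stands still between calls to the robot, and variables do not carry over. Pictures are saved under pics/ and viewed, at most 10 in all, crops included, and the job is handed in when it is done.

Besides the shell and the picture viewer there is one more tool, called after ">>>" as name(argument=value, ...) on one line, values as JSON. move_arm: Moves the arm, as the interface text tells. Its arguments: {"type":"object","properties":{"commands":{"type":"array"}},"required":["commands"]}

```bash
mkdir -p pics; cat > h.py <<'E'
import numpy as np, cv2
from cell import state, read_camera, camera_info, env
def ray(n,u,v,ci=None):
    ci=ci or camera_info(n);K=np.array(ci["K"]);T=np.array(ci["cam_to_world"])
    d=T[:3,:3]@np.linalg.solve(K,[u,v,1.]);return T[:3,3],d
def onz(n,u,v,z,ci=None):
    o,d=ray(n,u,v,ci);return o+d*(z-o[2])/d[2]
def two(a,b):
    (o1,d1),(o2,d2)=a,b
    s=np.linalg.lstsq(np.c_[d1,-d2],o2-o1,rcond=None)[0]
    p,q=o1+d1*s[0],o2+d2*s[1];return (p+q)/2,np.linalg.norm(p-q)
def proj(n,P,ci=None):
    ci=ci or camera_info(n);T=np.linalg.inv(np.array(ci["cam_to_world"]));p=T[:3,:3]@np.array(P)+T[:3,3];q=np.array(ci["K"])@p;return q[:2]/q[2]
E
python3 - <<'E'
from h import *
for n in("scene","top"):
    cv2.imwrite(f"pics/{n}0.png",read_camera(n)); ci=camera_info(n); print(n,np.round(ci["K"],1).tolist(),np.round(ci["cam_to_world"],3).tolist())
print(state())
E
```

```text
scene [[472.9, 0.0, 322.3], [0.0, 472.9, 241.5], [0.0, 0.0, 1.0]] [[0.416, 0.558, -0.718, 1257.91], [0.909, -0.272, 0.315, -266.295], [-0.02, -0.784, -0.62, 734.482], [0.0, 0.0, 0.0, 1.0]]
top [[489.4, 0.0, 324.8], [0.0, 489.4, 245.4], [0.0, 0.0, 1.0]] [[-0.004, -0.995, 0.103, 458.485], [-1.0, 0.002, -0.015, 30.89], [0.015, -0.103, -0.995, 1345.558], [0.0, 0.0, 0.0, 1.0]]
{'t': 0.1, 'joints': array([-1.43360956e+00,  4.91501575e-01,  1.55941508e+00,  3.97438769e-06,
        1.09169673e+00, -1.05652201e-01]), 'qvel': array([ 0.00118451, -0.00145909, -0.00238761,  0.00178453,  0.00095223,
        0.00032528]), 'tau': array([ 4.04712730e-03, -6.13619399e+01, -2.58606970e+01,  6.94154506e-02,
        4.70322522e-02, -5.81970312e-05]), 'eef_pos': array([ 150.24714965, -606.43806888,  214.10960921]), 'tcp_rot': array([-3.14057799e+00, -1.11146708e-04,  2.42837078e-01]), 'ft_force': array([-0.72655953,  0.10680706, -0.07510193]), 'moment': array([-0.04256265,  0.06671622,  0.03694246]), 'grip_force': 0.0, 'opening': 0.9973617026650958}
```

View pics/scene0.png

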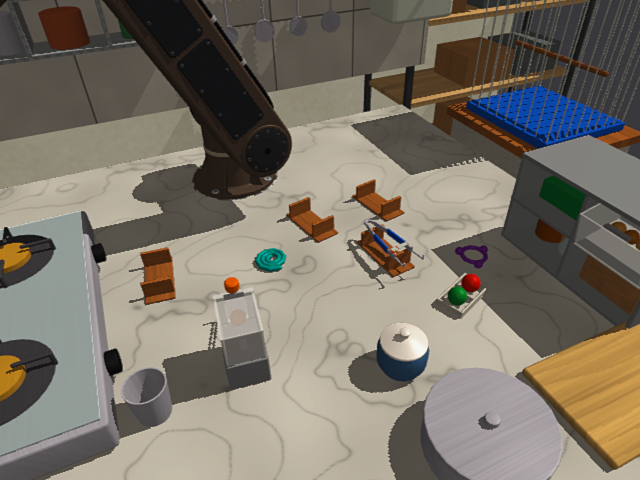

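View pics/top0.png

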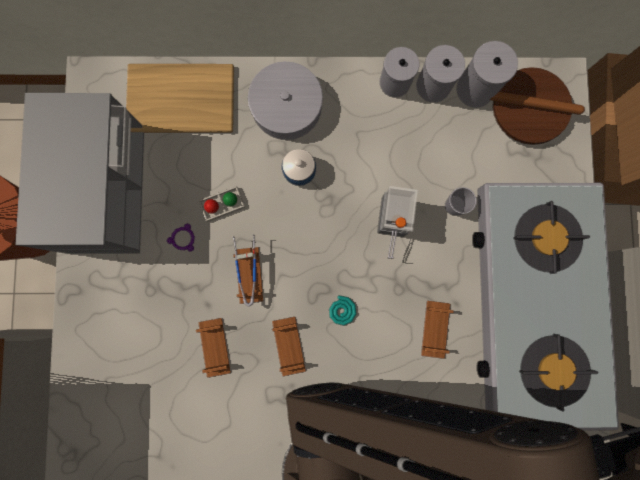

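The scene view shows the orange knob at (232,285), and the tongs on their stand at (385,245). In the top view the knob is at (401,222), the spout runs down to about (392,257), and the tongs are at (248,270) with their tips towards +x (up).

```bash
python3 - <<'E'
from h import *
S=cv2.imread("pics/scene0.png");T=cv2.imread("pics/top0.png")
def blob(I,lo,hi,box,name):
    u0,v0,u1,v1=box;h=cv2.cvtColor(I,cv2.COLOR_BGR2HSV)[v0:v1,u0:u1];m=cv2.inRange(h,lo,hi)
    n,l,st,c=cv2.connectedComponentsWithStats(m)
    r=[(int(st[i,4]),np.round(c[i]+[u0,v0],1).tolist(),st[i,:4].tolist()) for i in range(1,n) if st[i,4]>8];print(name,r);return r
ks=blob(S,(5,180,150),(15,255,255),(210,265,255,300),"knobS");kt=blob(T,(5,180,150),(15,255,255),(380,205,420,240),"knobT")
P,e=two(ray("scene",*max(ks)[1]),ray("top",*max(kt)[1]));print("knob",P,e)
g=blob(T,(108,110,50),(125,255,255),(225,230,275,310),"gripT")
for a in g: print(onz("top",*a[1],55))
print("spout tip",onz("top",391,257,78),"bin corners", [onz("top",*p,138) for p in((388,187),(417,190),(413,234),(380,232))])
C=[cv2.resize(T[220:320,200:300],(400,400),interpolation=2),cv2.resize(T[170:270,360:460],(400,400),interpolation=2)]
cv2.imwrite("pics/c1.png",np.hstack(C))
E
```

```text
knobS [(113, [231.8, 282.2], [15, 12, 14, 12])]
knobT [(63, [400.3, 221.9], [16, 13, 9, 9])]
knob [ 637.76171979 -170.01476657  169.31284209] 1.969796209662263
gripT [(60, [254.0, 269.0], [28, 29, 3, 22]), (36, [237.8, 270.8], [11, 31, 5, 21])]
[530.29011153 198.02113434  55.        ]
[525.68706668 240.49962105  55.        ]
spout tip [ 559.14051684 -160.54044466   78.        ] bin corners [array([ 731.09985729, -147.08607314,  138.        ]), array([ 723.36369513, -220.11725568,  138.        ]), array([ 611.74431284, -207.49194046,  138.        ]), array([ 616.94030795, -125.12757427,  138.        ])]
```

View pics/c1.png

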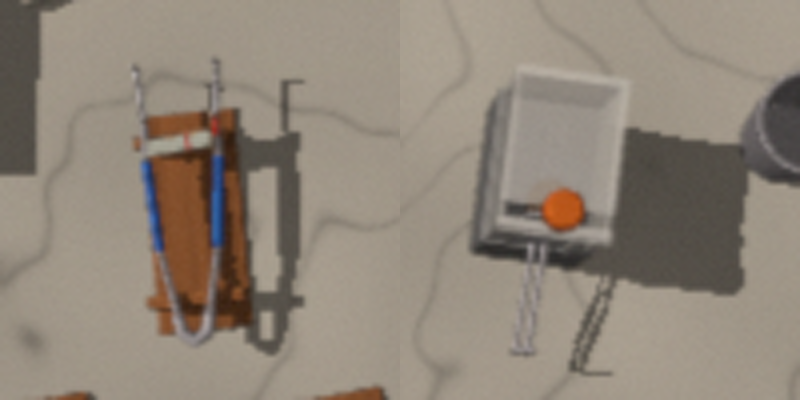

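The crop shows the tongs' bow at top-view px (249,305) and tips at about (244,236), so their yaw is about +0.07. The spout hoop is at (390.5,258), which puts the dispenser's yaw at about -0.12. Next I'll hover just short of the knob.

>>> move_arm(commands=[[[2.3,2.2,0.3],[0,0,-1],1],[[2.3,2.2,0.3],[0,0,-1],1],[[2.3,2.2,0.3],[0,0,-1],1],[[2.3,2.2,0.3],[0,0,-1],1],[[2.3,2.2,0.3],[0,0,-1],1],[[2.3,2.2,0.3],[0,0,-1],1],[[2.3,2.2,0.3],[0,0,-1],1],[[2.3,2.2,0.3],[0,0,-1],1],[[2.3,2.2,0.3],[0,0,-1],1],[[2.3,2.2,0.3],[0,0,-1],1]])

```text
t: 1.1
eef_pos: [381.0, -385.6, 244.6]
tcp_rot: [-3.141, 0.0, 0.068]
ft_force: [-0.2, -0.8, 0.8]
opening: 1.003
grip_force: 0.0
```

>>> move_arm(commands=[[[2.3,2.2,0.2],[0,0,-1],1],[[2.3,2.2,0.2],[0,0,-1],1],[[2.3,2.2,0.2],[0,0,-1],1],[[2.3,2.2,0.2],[0,0,-1],1],[[2.3,2.2,0.2],[0,0,-1],1],[[2.3,2.2,0.2],[0,0,-1],1],[[2.3,2.2,0.2],[0,0,-1],1],[[2.3,2.2,0.2],[0,0,-1],1],[[2.3,2.2,0.2],[0,0,-1],1],[[0,0,0],[0,0,-1],1]])

```text
t: 2.1
eef_pos: [589.1, -186.3, 262.2]
tcp_rot: [-3.141, 0.0, -0.104]
ft_force: [-2.1, 0.0, -0.0]
opening: 1.0
grip_force: 0.0
```

```bash
python3 - <<'E'
from h import *
s=state();ci=camera_info("wrist");I=read_camera("wrist");cv2.imwrite("pics/w1.png",I)
print(s["t"],s["eef_pos"],s["tcp_rot"],np.round(ci["cam_to_world"],3).tolist(),np.round(ci["K"],0).tolist())
h=cv2.cvtColor(I,cv2.COLOR_BGR2HSV);m=cv2.inRange(h,(5,180,120),(15,255,255))
n,l,st,c=cv2.connectedComponentsWithStats(m);i=1+np.argmax(st[1:,4]);print(st[i],c[i],onz("wrist",*c[i],172,ci))
E
```

```text
2.1 [ 589.0989465  -186.26957121  262.24624775] [-3.14112190e+00  1.11773610e-05 -1.04072139e-01] [[-0.105, -0.964, -0.246, 657.9], [-0.995, 0.101, 0.026, -194.767], [-0.0, 0.247, -0.969, 431.701], [0.0, 0.0, 0.0, 1.0]] [[409.0, 0.0, 325.0], [0.0, 409.0, 238.0], [0.0, 0.0, 1.0]]
[ 273  149   36   38 1059] [290.52502361 167.52785647] [ 639.84489149 -170.90300127  172.        ]
```

View pics/w1.png

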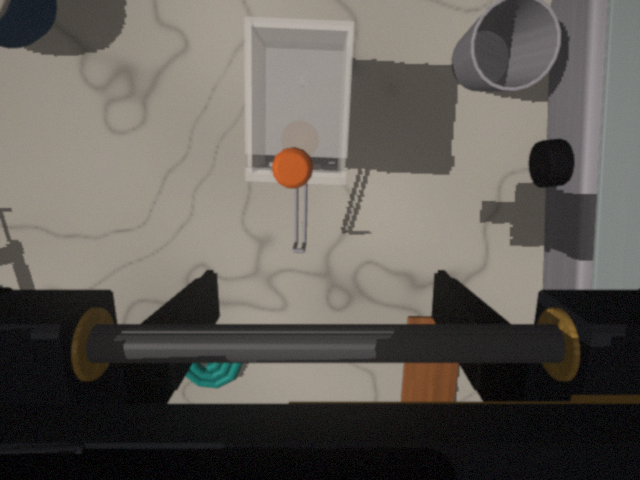

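The wrist view shows the knob at (290,167) and the hoop at (299,248), with the camera sitting about 70 mm ahead of the tool. The knob is at (639.8,-170.9), so I'll go down onto it.

>>> move_arm(commands=[[[2.5,0.8,0],[0,0,-0.5],1],[[2.5,0.7,0],[0,0,-0.5],1],[[0,0,-2],[0,0,0],0.8],[[0,0,-2.5],[0,0,0],0.7],[[0,0,-2.5],[0,0,0],0.6],[[0,0,-2],[0,0,0],0.6],[[0,0,-1.5],[0,0,0],0.6],[[0,0,-0.8],[0,0,0],0.6],[[0,0,0],[0,0,0],0.6]])

```text
t: 3.05
eef_pos: [636.4, -174.3, 148.7]
tcp_rot: [-3.141, 0.002, -0.124]
ft_force: [0.0, 0.4, 0.2]
opening: 0.605
grip_force: 0.0
```

>>> move_arm(commands=[[[0,0,0],[0,0,0],0.15],[[0,0,0],[0,0,0],0.15],[[0,0,0],[0,0,0],0.15],[[0,0,0],[0,0,0],0.15],[[0,0,0],[0,0,0],0.15]])

```text
t: 3.55
eef_pos: [637.8, -170.5, 150.2]
tcp_rot: [-3.137, -0.0, -0.124]
ft_force: [2.7, 15.4, 2.9]
opening: 0.262
grip_force: 30.0
```

>>> move_arm(commands=[[[0,0.35,0],[0,0,0],0.15],[[0,0,0.6],[0,0,0],0.15],[[0,0,0.8],[0,0,0],0.15],[[0,0,0.8],[0,0,0],0.15],[[0,0,0.8],[0,0,0],0.15],[[0,0,0.7],[0,0,0],0.15],[[0,0,0],[0,0,0],0.15],[[0,0,0],[0,0,0],0.15]])

```text
t: 4.35
eef_pos: [637.7, -170.2, 187.5]
tcp_rot: [3.141, -0.002, -0.124]
ft_force: [4.6, 1.1, 1.7]
opening: 0.265
grip_force: 30.0
```

>>> move_arm(commands=[[[0,0,0],[0,0,0],0.15],[[0,0,0],[0,0,0],0.15],[[0,0,0],[0,0,0],0.15],[[0,0,0],[0,0,0],0.15],[[0,0,0],[0,0,0],0.15],[[0,0,0],[0,0,0],0.15],[[0,0,0],[0,0,0],0.15],[[0,0,0],[0,0,0],0.15],[[0,0,0],[0,0,0],0.15],[[0,0,0],[0,0,0],0.15]])

```text
t: 5.35
eef_pos: [637.7, -170.2, 186.9]
tcp_rot: [3.141, -0.001, -0.124]
ft_force: [5.7, 0.9, 1.4]
opening: 0.263
grip_force: 30.0
```

```bash
python3 - <<'E'
from h import *
S=read_camera("scene");cv2.imwrite("pics/s2.png",np.hstack([cv2.resize(S[220:420,150:350],(600,600),interpolation=2)]))
E
```

```text
(no output)
```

View pics/s2.png

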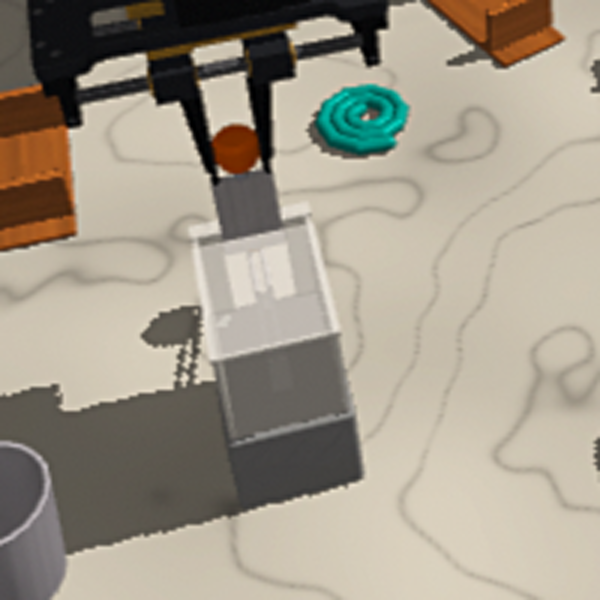

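The gate is up, the bin is empty, and the ball's shadow lies at the end of the spout at about (170,325). I'll push the knob home now.

>>> move_arm(commands=[[[0,0,-0.7],[0,0,0],0.15],[[0,0,-0.8],[0,0,0],0.15],[[0,0,-0.8],[0,0,0],0.15],[[0,0,-0.8],[0,0,0],0.15],[[0,0,-0.6],[0,0,0],0.15],[[0,0,-0.2],[0,0,0],0.15],[[0,0,-0.2],[0,0,0],0.15],[[0,0,0],[0,0,0],0.15]])

```text
t: 6.2
eef_pos: [638.0, -170.3, 148.8]
tcp_rot: [3.141, -0.004, -0.123]
ft_force: [-4.6, 3.6, 30.0]
opening: 0.263
grip_force: 30.0
```

>>> move_arm(commands=[[[0,0,0],[0,0,0],0.6],[[0,0,0],[0,0,0],0.6],[[0,0,0],[0,0,0],0.6],[[0,0,2],[0,0,0],0.6],[[0,0,3],[0,0,0],0.6],[[0,0,3],[0,0,0],0.8],[[0,0,3],[0,0,0],1],[[-1,3,0],[0,0,0.8],1],[[-1,3,0],[0,0,0.8],1],[[-1,3,0],[0,0,0.8],1]])

```text
t: 7.2
eef_pos: [606.4, -79.5, 254.8]
tcp_rot: [3.142, 0.002, -0.082]
ft_force: [0.2, 0.6, -0.5]
opening: 0.959
grip_force: 0.0
```

>>> move_arm(commands=[[[-1,3,0],[0,0,0.8],1],[[-1,3,0],[0,0,0.8],1],[[-1,3,0],[0,0,0.8],1],[[-1,3,0],[0,0,0.8],1],[[-1,3,0],[0,0,0.8],1],[[-1,3,0],[0,0,0.8],1],[[-1,3,0],[0,0,0.8],1],[[-1,3,0],[0,0,0.8],1],[[-1,3,0],[0,0,0.8],1],[[-1,3,0],[0,0,1.5],1]])

```text
t: 8.2
eef_pos: [506.4, 220.7, 254.9]
tcp_rot: [3.141, 0.002, 0.071]
ft_force: [0.8, 0.7, 0.1]
opening: 1.001
grip_force: 0.0
```

>>> move_arm(commands=[[[-1,0,-2],[0,0,0],1],[[0,0,0],[0,0,0],1],[[0,0,0],[0,0,0],1]])

```text
t: 8.5
eef_pos: [497.3, 219.5, 235.4]
tcp_rot: [3.141, 0.001, 0.07]
ft_force: [0.7, -0.9, 0.1]
opening: 1.001
grip_force: 0.0
```

```bash
python3 - <<'E'
from h import *
s=state();ci=camera_info("wrist");I=read_camera("wrist");cv2.imwrite("pics/w2.png",I)
np.savez("w2.npz",K=ci["K"],T=ci["cam_to_world"])
print(s["t"],s["eef_pos"],s["tcp_rot"])
h=cv2.cvtColor(I,cv2.COLOR_BGR2HSV);m=cv2.inRange(h,(105,110,40),(128,255,255))
n,l,st,c=cv2.connectedComponentsWithStats(m)
for i in range(1,n):
    if st[i,4]>100:
        p=np.argwhere(l==i)[:,::-1];a=p[p[:,1]>=p[:,1].max()-2].mean(0);b=p[p[:,1]<=p[:,1].min()+2].mean(0)
        print(st[i],c[i],"rear",onz("wrist",*a,59,ci),"front",onz("wrist",*b,59,ci),"mid",onz("wrist",*c[i],57,ci))
# gate check by knob in scene/top
S=read_camera("scene");T=read_camera("top");r=[]
for nme,J in(("scene",S),("top",T)):
    hh=cv2.cvtColor(J,cv2.COLOR_BGR2HSV);b={"scene":(210,230,255,300),"top":(380,200,420,240)}[nme]
    M=cv2.moments(cv2.inRange(hh[b[1]:b[3],b[0]:b[2]],(5,180,150),(15,255,255)));r.append((M["m10"]/M["m00"]+b[0],M["m01"]/M["m00"]+b[1]))
    b={"scene":(190,260,260,340),"top":(375,235,410,270)}[nme]
    hb=hh[b[1]:b[3],b[0]:b[2]];mm=cv2.inRange(hb,(5,60,20),(20,255,150));n,l,st,c=cv2.connectedComponentsWithStats(mm);print(nme,[(st[i,4],c[i]+[b[0],b[1]]) for i in range(1,n) if st[i,4]>5])
print(r,two(ray("scene",*r[0]),ray("top",*r[1])))
E
```

```text
8.5 [497.3419867  219.50806445 235.44580123] [3.14097531e+00 1.36000691e-03 6.99132652e-02]
[294 145  13  70 360] [300.03888889 178.91944444] rear [499.19613546 237.0283989   59.        ] front [554.74709149 245.92936412  59.        ] mid [527.85028679 241.67121607  57.        ]
[345 144  12  70 426] [350.4741784  178.10798122] rear [502.80828433 198.99624621  59.        ] front [558.84222082 199.40783708  59.        ] mid [531.48147682 199.17762586  57.        ]
scene [(np.int32(90), array([229.2       , 288.43333333])), (np.int32(7), array([238.85714286, 286.        ]))]
top [(np.int32(96), array([391.85416667, 250.89583333]))]
[(232.05426356589146, 282.2480620155039), (400.3188405797101, 222.1304347826087)] (array([ 637.35394063, -169.84106241,  168.76818291]), np.float64(2.587601821221881))
```

View pics/w2.png

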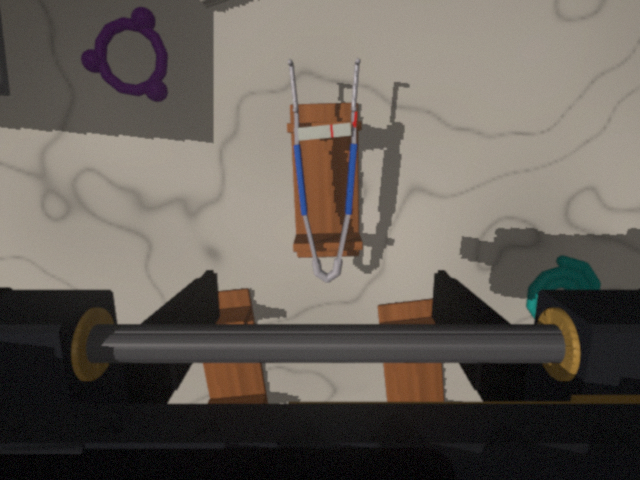

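The wrist view shows the open tongs with blue grips centred at (300,179) and (350,178), and the pointer and leaf near (330,131). The grip middle is at (529.3,220.3) with yaw 0.083. The knob is back at its home pixels and the treat is on the spout. Next I'll go down over the grips.

>>> move_arm(commands=[[[1.6,0,-2],[0,0,0.4],0.85],[[1.6,0.1,-3],[0,0,0.4],0.8],[[0,0,-4],[0,0,0],0.8],[[0,0,-4],[0,0,0],0.8],[[0,0,-3],[0,0,0],0.8],[[0,0,-2],[0,0,0],0.8],[[0,0,-1.5],[0,0,0],0.8],[[0,0,-0.8],[0,0,0],0.8],[[0,0,0],[0,0,0],0.7],[[0,0,0],[0,0,0],0.6]])

```text
t: 9.65
eef_pos: [529.9, 220.7, 33.3]
tcp_rot: [-3.142, -0.001, 0.084]
ft_force: [0.3, 0.2, 0.3]
opening: 0.686
grip_force: 0.0
```

```bash
python3 - <<'E'
from h import *
s=state();print(s["t"],s["eef_pos"],s["tcp_rot"],s["opening"],s["ft_force"])
I=read_camera("wrist");cv2.imwrite("pics/w3.png",I)
E
```

```text
9.65 [529.86705608 220.73595487  33.34293471] [-3.14151291e+00 -9.20878998e-04  8.35776745e-02] 0.6862870304020245 [0.33320599 0.16486724 0.33914376]
```

View pics/w3.png

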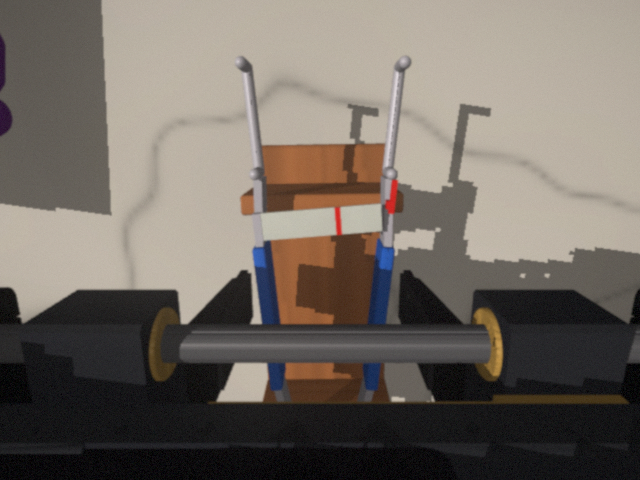

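The fingers straddle the grips. The red line is at (338,221) and the pointer at (392,196), with the front posts at (242,63) and (403,62). I'll squeeze in stages.

>>> move_arm(commands=[[[0,0,0],[0,0,0],0.55],[[0,0,0],[0,0,0],0.5],[[0,0,0],[0,0,0],0.46],[[0,0,0],[0,0,0],0.43],[[0,0,0],[0,0,0],0.41],[[0,0,0],[0,0,0],0.39],[[0,0,0],[0,0,0],0.39],[[0,0,0],[0,0,0],0.39],[[0,0,0],[0,0,0],0.39]])

```text
t: 10.6
eef_pos: [529.8, 221.0, 33.3]
tcp_rot: [-3.141, -0.001, 0.084]
ft_force: [-0.4, -0.4, 5.5]
opening: 0.39
grip_force: 8.2
```

```bash
cat > gap.py <<'E'
from h import *
def gap(I,ci):
    # red comps: line on leaf and pointer
    h=cv2.cvtColor(I,cv2.COLOR_BGR2HSV);m=cv2.inRange(h,(0,170,90),(4,255,255))|cv2.inRange(h,(175,170,90),(180,255,255));m[:60]=0;m[300:]=0;m[:,:200]=0;m[:,450:]=0
    n,l,st,c=cv2.connectedComponentsWithStats(m);print([(st[i].tolist(),np.round(c[i],1).tolist()) for i in range(1,n) if st[i,4]>15])
if __name__=="__main__":
    import sys
    s=state();ci=camera_info("wrist");I=read_camera("wrist");print(s["t"],s["eef_pos"],s["tcp_rot"],s["opening"],s["grip_force"],s["ft_force"]);gap(I,ci)
    cv2.imwrite("pics/"+sys.argv[1],cv2.resize(I[40:300,200:450],(750,600) if 0 else (577,600),interpolation=2))
E
python3 gap.py w4.png
```

```text
10.6 [529.80000169 221.00267574  33.28104318] [-3.14137350e+00 -1.48262942e-03  8.40157659e-02] 0.38970642299403174 8.157609701156616 [-0.41501651 -0.4129701   5.47407931]
[([364, 180, 10, 33, 212], [369.4, 197.2]), ([362, 214, 4, 26, 94], [363.3, 225.7])]
```

View pics/w4.png

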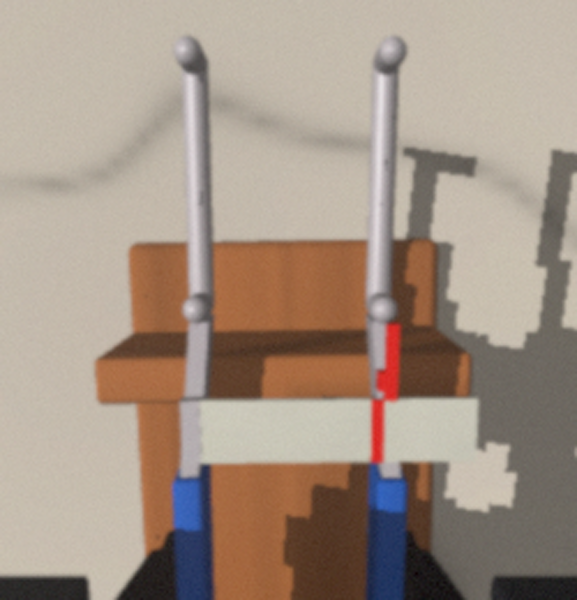

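```bash
python3 - <<'E'
from h import *
k=577/250
for y in (110,185,260):
    import cv2
    I=cv2.imread("pics/w4.png"); g=cv2.cvtColor(I,cv2.COLOR_BGR2GRAY)[y].astype(int); print(y,g[170:225:2].tolist(),g[355:410:2].tolist())
for (y,a,b) in ((100,196,385),(185,199,382),(280,200.5,378.5)):
    for z in(51,52): print(y,z,np.linalg.norm(onz("wrist",200+a/k,40+y/k,z)-onz("wrist",200+b/k,40+y/k,z))-4)
    print(onz("wrist",200+(a+b)/2/k,40+y/k,51))
E
```

```text
110 [158, 158, 159, 160, 157, 160, 167, 179, 193, 207, 218, 216, 193, 172, 154, 136, 121, 110, 102, 119, 145, 158, 161, 161, 160, 155, 158, 157] [187, 185, 185, 186, 187, 190, 189, 185, 179, 181, 192, 207, 220, 224, 205, 184, 165, 146, 132, 118, 118, 145, 172, 186, 189, 188, 189, 190]
185 [185, 186, 185, 185, 185, 185, 181, 180, 182, 190, 202, 214, 211, 194, 173, 155, 137, 122, 107, 101, 124, 159, 182, 187, 185, 186, 186, 186] [189, 190, 187, 185, 188, 187, 182, 178, 181, 191, 206, 217, 216, 200, 178, 161, 144, 127, 118, 121, 148, 174, 187, 189, 189, 189, 186, 185]
260 [111, 112, 112, 112, 114, 115, 117, 120, 132, 158, 183, 196, 207, 205, 190, 173, 158, 139, 126, 108, 97, 102, 115, 124, 125, 123, 123, 121] [114, 116, 118, 117, 120, 130, 151, 173, 190, 202, 210, 209, 190, 174, 157, 141, 123, 103, 84, 70, 65, 65, 64, 63, 66, 72, 89, 103]
100 51 24.589574052798806
100 52 24.401266877996314
[615.77724666 226.79602043  51.        ]
185 51 24.27045916716593
185 52 24.08425386427101
[603.46060917 225.76115425  51.        ]
280 51 24.167310183975125
280 52 23.981784278876514
[589.04696742 224.70889485  51.        ]
```

The pointer still lies about 1.5 mm right of the line, and the bars measure a gap of about 24 mm. That agrees with the 37 mm opening, so I'll squeeze a further 1 mm.

>>> move_arm(commands=[[[0,0,0],[0,0,0],0.385],[[0,0,0],[0,0,0],0.379],[[0,0,0],[0,0,0],0.379],[[0,0,0],[0,0,0],0.379]])

```text
t: 11.05
eef_pos: [529.8, 221.0, 33.3]
tcp_rot: [-3.141, -0.001, 0.084]
ft_force: [0.4, 0.5, 5.9]
opening: 0.378
grip_force: 8.6
```

```bash
python3 gap.py w5.png; python3 - <<'E'
from h import *
# dispenser: treat centre/hoop from earlier pictures
print("treat top z78",onz("top",391.85,250.9,80), two(ray("scene",229.2,288.4),ray("top",391.85,250.9)))
k=639.8,-170.9
for yaw in(-.1,-.12,-.14): print(yaw,k[0]-63*np.cos(yaw),k[1]-63*np.sin(yaw))
E
```

```text
11.05 [529.80550445 221.02645837  33.28723246] [-3.14137047e+00 -1.49471948e-03  8.40404849e-02] 0.3775419390116786 8.591773062944412 [0.36423539 0.46653145 5.91028591]
[([362, 180, 10, 60, 312], [366.5, 206.5])]
treat top z78 [ 574.89644411 -162.74123517   80.        ] (array([ 572.8153761 , -163.18546198,   95.13894215]), np.float64(5.64606139171466))
-0.1 577.1147375874843 -164.61049475124983
-0.12 577.2530559412064 -163.35813094079808
-0.14 577.4163922386039 -162.1087837774131
```

View pics/w5.png

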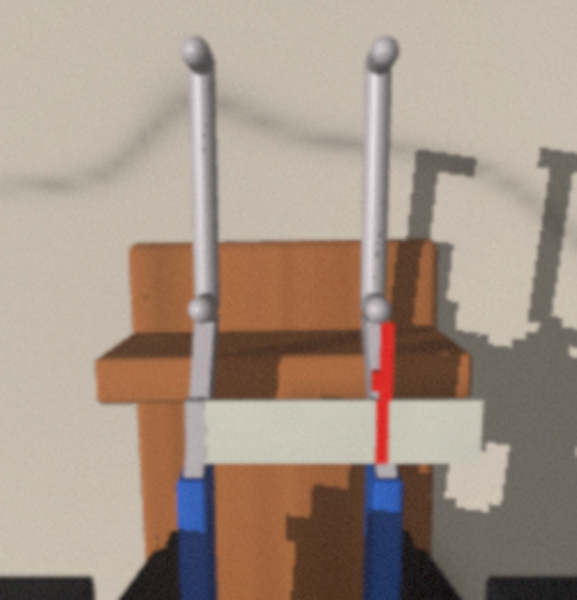

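The pointer now sits on the line at crop x≈383. The bars are parallel at crop x 204 and 376, a gap of about 22 mm. I'll lift the tongs and work out the dispenser's yaw and the cradle offset.

```bash
python3 - <<'E'
from h import *
k=577/250;s=state();p=s["eef_pos"];y=s["tcp_rot"][2]
P=np.mean([onz("wrist",200+a/k,40+b/k,62) for a,b in((195,50),(383,50),(202,307),(377,307))],0)
d=(P-p)[:2];c,sn=np.cos(y),np.sin(y);print("cradle mid",P,"in tool-yaw frame",c*d[0]+sn*d[1],-sn*d[0]+c*d[1])
F=np.mean([onz("wrist",200+a/k,40+50/k,62) for a in(195,383)],0);R=np.mean([onz("wrist",200+a/k,40+307/k,62) for a in(202,377)],0);print("yaw tongs",np.arctan2(*(F-R)[[1,0]]),"len",np.linalg.norm(F-R))
# w1 camera
T=np.array([[-0.105,-0.964,-0.246,657.9],[-0.995,0.101,0.026,-194.767],[0,0.247,-0.969,431.701],[0,0,0,1]]);ci=dict(K=camera_info("wrist")["K"],cam_to_world=T)
I=cv2.imread("pics/w1.png");g=cv2.cvtColor(I,cv2.COLOR_BGR2GRAY)
for v in(195,215,235,248): print(v,g[v,288:314].tolist())
H=onz("wrist",299,248,82,ci);K=onz("wrist",290.5,167.5,172,ci);print(H,np.arctan2(*(K-H)[[1,0]]),np.linalg.norm((K-H)[:2]))
E
```

```text
cradle mid [603.41676294 225.96195139  62.        ] in tool-yaw frame 73.78224156159366 -1.2835889981525588
yaw tongs 0.08552188326412748 len 35.32501025747095
195 [150, 151, 149, 153, 150, 148, 144, 137, 120, 107, 119, 147, 153, 151, 146, 147, 137, 119, 102, 122, 146, 154, 154, 153, 152, 151]
215 [152, 154, 154, 155, 150, 153, 146, 135, 121, 110, 126, 148, 153, 153, 152, 147, 132, 116, 112, 132, 150, 152, 157, 154, 155, 152]
235 [155, 155, 155, 151, 156, 149, 146, 137, 117, 105, 124, 150, 153, 152, 149, 140, 125, 102, 115, 145, 153, 155, 153, 154, 155, 156]
248 [152, 154, 155, 150, 128, 104, 90, 85, 99, 115, 125, 127, 117, 101, 87, 75, 81, 112, 144, 152, 155, 153, 155, 155, 153, 153]
[ 562.73340266 -161.33007166   82.        ] -0.1237668580388788 77.70343820306294
```

>>> move_arm(commands=[[[0,0,0.3],[0,0,0],0.379],[[0,0,0.7],[0,0,0],0.379],[[0,0,1],[0,0,0],0.379],[[0,0,1.2],[0,0,0],0.379],[[0,0,1.2],[0,0,0],0.379],[[0,0,1.2],[0,0,0],0.379],[[0,0,1],[0,0,0],0.379],[[0,0,0.4],[0,0,0],0.379],[[0,0,0],[0,0,0],0.379]])

```text
t: 12.0
eef_pos: [529.5, 220.9, 103.3]
tcp_rot: [-3.142, -0.001, 0.084]
ft_force: [0.1, 0.0, -0.7]
opening: 0.38
grip_force: 6.7
```

```bash
python3 gap.py w6.png
```

```text
12.0 [529.47073334 220.87271437 103.32993743] [-3.14150863e+00 -9.92405882e-04  8.39890690e-02] 0.37952635442311156 6.714089289307594 [ 0.09807082  0.02714226 -0.6824161 ]
[([362, 180, 9, 60, 299], [366.4, 206.6])]
```

The tongs are held rigidly and the pointer hasn't moved in the image. The dispenser's yaw is about -0.122. I'll carry them to the front of the spout.

>>> move_arm(commands=[[[-0.4,-1.2,0],[0,0,-0.4],0.379],[[-0.7,-2.5,0],[0,0,-0.8],0.379],[[-0.7,-2.8,0],[0,0,-0.9],0.379],[[-0.7,-2.8,0],[0,0,-0.9],0.379],[[-0.7,-2.8,0],[0,0,-0.9],0.379],[[-0.7,-2.8,0],[0,0,-0.9],0.379],[[-0.7,-2.8,0],[0,0,-0.9],0.379],[[-0.7,-2.8,0],[0,0,-0.9],0.379],[[-0.7,-2.8,0],[0,0,-0.9],0.379],[[-0.7,-2.8,0],[0,0,-0.9],0.379]])

```text
t: 13.05
eef_pos: [461.1, -41.6, 102.2]
tcp_rot: [-3.142, 0.001, -0.064]
ft_force: [0.0, 0.0, -0.9]
opening: 0.38
grip_force: 6.7
```

>>> move_arm(commands=[[[-0.8,-2.8,0],[0,0,-0.9],0.379],[[-0.8,-2.8,0],[0,0,-0.9],0.379],[[-0.8,-2.8,0],[0,0,-0.9],0.379],[[-0.6,-1.8,0],[0,0,-0.9],0.379],[[0,0,-1],[0,0,-0.6],0.379],[[0,0,-2],[0,0,0],0.379],[[0,0,-2],[0,0,0],0.379],[[0,0,-2],[0,0,0],0.379],[[0,0,-1],[0,0,0],0.379],[[0,0,0],[0,0,0],0.379]])

```text
t: 14.05
eef_pos: [431.5, -141.5, 21.3]
tcp_rot: [-3.141, 0.003, -0.136]
ft_force: [0.6, -0.1, -0.8]
opening: 0.375
grip_force: 6.7
```

```bash
python3 gap.py w7.png; python3 - <<'E'
from h import *
ci=camera_info("wrist");I=read_camera("wrist");cv2.imwrite("pics/w7f.png",I)
h=cv2.cvtColor(I,cv2.COLOR_BGR2HSV);m=cv2.inRange(h,(5,90,20),(22,255,190));m[290:]=0
n,l,st,c=cv2.connectedComponentsWithStats(m)
for i in range(1,n):
    if st[i,4]>200: print(st[i],c[i],onz("wrist",*c[i],78,ci))
E
```

```text
14.05 [ 431.47985514 -141.4840621    21.33487435] [-3.14070352e+00  2.86441040e-03 -1.35746620e-01] 0.3750585533709548 6.714107841253281 [ 0.58352006 -0.06258175 -0.78267319]
[([362, 180, 8, 60, 268], [366.2, 207.2])]
[ 569  212   71   78 5024] [606.92535828 252.03224522] [ 456.73552419 -228.41856153   78.        ]
```

View pics/w7f.png

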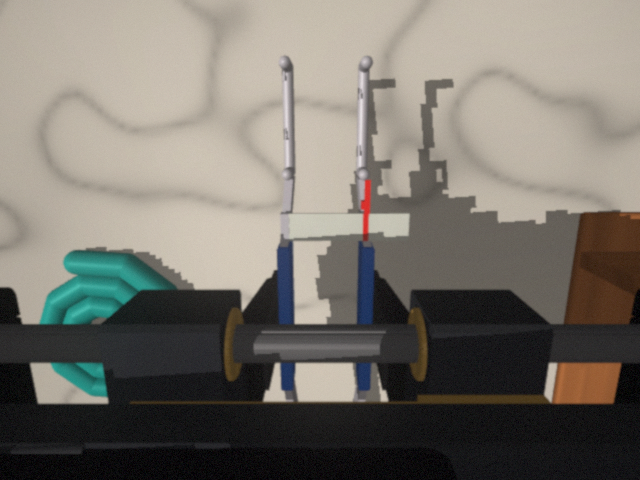

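The tongs are level and on the mark, but the treat is still ahead of the view. I'll advance beneath the spout with the bars at z≈39 and measure the treat numerically.

>>> move_arm(commands=[[[0.6,-0.1,0],[0,0,0.4],0.379],[[1,-0.2,0],[0,0,0.4],0.379],[[1.2,-0.2,0],[0,0,0],0.379],[[1.2,-0.2,0],[0,0,0],0.379],[[1,-0.15,0],[0,0,0],0.379],[[0,0,0],[0,0,0],0.379],[[0,0,0],[0,0,0],0.379]])

```text
t: 14.85
eef_pos: [482.1, -150.5, 22.5]
tcp_rot: [-3.142, 0.001, -0.122]
ft_force: [0.4, 0.2, -0.8]
opening: 0.379
grip_force: 6.7
```

```bash
cat > tr.py <<'E'
from h import *
import sys
s=state();ci=camera_info("wrist");I=read_camera("wrist");cv2.imwrite(sys.argv[1],I);print(s["t"],s["eef_pos"],s["tcp_rot"],s["opening"],s["ft_force"])
h=cv2.cvtColor(I,cv2.COLOR_BGR2HSV);m=cv2.inRange(h,(5,90,20),(22,255,190));m[290:]=0;m[:,:220]=0;m[:,440:]=0
n,l,st,c=cv2.connectedComponentsWithStats(m)
p=s["eef_pos"];y=s["tcp_rot"][2];cc,sn=np.cos(y),np.sin(y)
for i in range(1,n):
    if st[i,4]>100:
        ct=max(cv2.findContours((l==i).astype(np.uint8),0,1)[0],key=len);e=cv2.minEnclosingCircle(ct)
        P=onz("wrist",*e[0],78,ci);d=P-p;print(st[i],c[i],e,P,"tool-frame",cc*d[0]+sn*d[1],-sn*d[0]+cc*d[1])
E
python3 tr.py pics/w8.png
```

```text
14.85 [ 482.12287413 -150.48872685   22.48269216] [-3.14150582e+00  5.90552795e-04 -1.21734422e-01] 0.3788124644855454 [ 0.38942929  0.17100119 -0.84353981]
[ 264    0  117   87 8617] [321.72925612  38.4207961 ] ((321.5, 27.82941246032715), 60.74602508544922) [ 576.82950038 -162.36300673   78.        ] tool-frame 95.44769193143927 -0.28580228303284194
```

>>> move_arm(commands=[[[0.7,-0.06,0],[0,0,0],0.379],[[0.8,-0.07,0],[0,0,0],0.379],[[0.6,-0.06,0],[0,0,0],0.379],[[0,0,0],[0,0,0],0.379],[[0,0,0],[0,0,0],0.379]])

```text
t: 15.4
eef_pos: [503.2, -152.5, 22.5]
tcp_rot: [3.142, 0.0, -0.122]
ft_force: [-0.2, -0.0, -0.2]
opening: 0.381
grip_force: 6.7
```

```bash
python3 tr.py pics/w9.png; python3 - <<'E'
from h import *
I=cv2.imread("pics/w9.png");g=cv2.cvtColor(I,cv2.COLOR_BGR2GRAY)
for v in (90,120,150,165,180): print(v,g[v,270:385:2].tolist())
E
```

```text
15.4 [ 503.24727391 -152.51639118   22.54832945] [ 3.14156978e+00  2.52778160e-04 -1.21866359e-01] 0.38115566908015586 [-0.24474666 -0.00060284 -0.20638365]
[ 269   54  111  116 9917] [324.40264193 111.88978522] ((323.8194885253906, 111.8067626953125), 58.207725524902344) [ 577.6291107  -162.42571029   78.        ] tool-frame 75.0348082104607 -0.7936032840577063
90 [195, 169, 106, 104, 105, 109, 109, 109, 110, 108, 109, 109, 106, 112, 110, 109, 108, 113, 109, 111, 109, 107, 105, 103, 105, 102, 103, 102, 99, 99, 99, 94, 94, 93, 90, 87, 87, 87, 87, 81, 79, 77, 80, 72, 70, 70, 64, 65, 59, 58, 57, 57, 60, 127, 196, 200, 202, 203]
120 [108, 104, 107, 107, 111, 113, 108, 110, 113, 114, 118, 117, 118, 123, 128, 131, 128, 129, 127, 125, 120, 119, 113, 112, 107, 106, 107, 103, 101, 100, 100, 97, 94, 92, 93, 93, 84, 88, 86, 80, 82, 81, 80, 75, 74, 71, 69, 64, 63, 60, 58, 55, 54, 62, 60, 148, 203, 203]
150 [203, 202, 200, 202, 200, 194, 147, 94, 95, 98, 96, 97, 96, 97, 100, 100, 100, 96, 98, 96, 96, 95, 96, 94, 89, 92, 94, 91, 89, 87, 86, 86, 83, 77, 76, 76, 72, 74, 75, 70, 66, 64, 64, 61, 60, 60, 59, 54, 65, 97, 113, 122, 191, 201, 202, 203, 203, 203]
165 [202, 202, 205, 204, 204, 205, 201, 192, 213, 212, 164, 125, 124, 194, 197, 183, 135, 91, 80, 78, 79, 79, 80, 80, 77, 81, 76, 74, 76, 72, 69, 68, 66, 67, 61, 62, 60, 67, 111, 151, 183, 200, 198, 136, 93, 99, 101, 95, 94, 109, 110, 111, 119, 133, 131, 133, 134, 126]
180 [201, 202, 202, 203, 201, 204, 203, 189, 167, 157, 148, 99, 129, 200, 202, 199, 185, 189, 187, 174, 171, 176, 172, 170, 175, 170, 172, 175, 172, 174, 174, 174, 173, 176, 169, 149, 120, 121, 194, 203, 200, 202, 173, 126, 152, 169, 165, 139, 98, 100, 106, 110, 111, 112, 109, 121, 194, 203]
```

The treat is at (75.0,-0.8) in the tool frame and the cradle is at (73.8,-1.3), which is aligned well enough. I'll rise slowly.

>>> move_arm(commands=[[[0.1,0.03,0.3],[0,0,0],0.379],[[0,0,0.4],[0,0,0],0.379],[[0,0,0.4],[0,0,0],0.379],[[0,0,0.4],[0,0,0],0.379],[[0,0,0.3],[0,0,0],0.379],[[0,0,0.2],[0,0,0],0.379],[[0,0,0],[0,0,0],0.379],[[0,0,0],[0,0,0],0.379]])

```text
t: 16.25
eef_pos: [504.2, -152.3, 42.7]
tcp_rot: [3.141, 0.0, -0.122]
ft_force: [-0.5, 0.0, -1.2]
opening: 0.378
grip_force: 6.7
```

```bash
python3 tr.py pics/w10.png; python3 gap.py x.png
```

```text
16.25 [ 504.24609859 -152.29268123   42.6506681 ] [ 3.14149756e+00  1.05378821e-05 -1.22023800e-01] 0.3777418394469487 [-0.49098367  0.03865831 -1.19864473]
[ 279   70   94   98 7084] [325.36038961 118.89864483] ((324.2458190917969, 118.75756072998047), 48.942176818847656) [ 577.54137617 -162.16014675   78.        ] tool-frame 73.95135784288058 -0.8725046316575131
16.3 [ 504.21586723 -152.24383755   42.55862169] [ 3.14154409e+00  1.64232507e-04 -1.21922970e-01] 0.38276346742534484 6.714300289750099 [-0.15633645 -0.31515628 -0.62109467]
[([362, 181, 8, 58, 247], [365.9, 207.9])]
```

Aligned, with no contact forces and the mark held. Lifting now.

>>> move_arm(commands=[[[0,0,0.2],[0,0,0],0.379],[[0,0,0.2],[0,0,0],0.379],[[0,0,0.2],[0,0,0],0.379],[[0,0,0.2],[0,0,0],0.379],[[0,0,0.2],[0,0,0],0.379],[[0,0,0.3],[0,0,0],0.379],[[0,0,0.3],[0,0,0],0.379],[[0,0,0.4],[0,0,0],0.379],[[0,0,0.4],[0,0,0],0.379],[[0,0,0.2],[0,0,0],0.379]])

```text
t: 17.35
eef_pos: [504.4, -152.3, 69.2]
tcp_rot: [3.141, -0.001, -0.122]
ft_force: [0.0, -0.5, -1.5]
opening: 0.383
grip_force: 7.3
```

```bash
python3 tr.py pics/w11.png; python3 gap.py x.png
```

```text
17.35 [ 504.42442845 -152.33143386   69.18697278] [ 3.14135271e+00 -5.43032833e-04 -1.22044441e-01] 0.38267444970173553 [ 0.03106866 -0.47013101 -1.49593684]
[ 281   73   88   92 6404] [324.97361024 118.44987508] ((325.5, 118.5), 46.28724670410156) [ 578.63704253 -162.75238993   78.        ] tool-frame 74.9292719002258 -1.3086736951648845
17.4 [ 504.46899354 -152.34121873   69.27927645] [ 3.14128874e+00 -6.92456409e-04 -1.21959021e-01] 0.3775232410304106 7.277670353651047 [-0.03482143 -0.25692493 -0.48255172]
[([362, 181, 8, 58, 248], [366.0, 207.6])]
```

The treat is riding in the cradle (apparent radius 46 px, centred at u≈325). I'll raise it another 8 cm.

>>> move_arm(commands=[[[0,0,0.4],[0,0,0],0.379],[[0,0,0.8],[0,0,0],0.379],[[0,0,1],[0,0,0],0.379],[[0,0,1],[0,0,0],0.379],[[0,0,1],[0,0,0],0.379],[[0,0,1],[0,0,0],0.379],[[0,0,1],[0,0,0],0.379],[[0,0,0.9],[0,0,0],0.379],[[0,0,0.6],[0,0,0],0.379],[[0,0,0.3],[0,0,0],0.379]])

```text
t: 18.45
eef_pos: [504.4, -152.3, 149.3]
tcp_rot: [3.141, -0.001, -0.122]
ft_force: [0.0, -0.8, -0.9]
opening: 0.382
grip_force: 7.3
```

>>> move_arm(commands=[[[0,0,0],[0,0,0],0.379],[[0,0,0],[0,0,0],0.379],[[0,0,0],[0,0,0],0.379],[[0,0,0],[0,0,0],0.379],[[0,0,0],[0,0,0],0.379],[[0,0,0],[0,0,0],0.379],[[0,0,0],[0,0,0],0.379],[[0,0,0],[0,0,0],0.379]])

```text
t: 19.25
eef_pos: [504.3, -152.3, 148.7]
tcp_rot: [3.141, -0.0, -0.122]
ft_force: [-0.4, 0.1, -1.2]
opening: 0.38
grip_force: 7.3
```

```bash
python3 tr.py pics/w12.png; python3 gap.py x.png
```

```text
19.25 [ 504.28212507 -152.30961778  148.66723189] [ 3.14147137e+00 -3.23497613e-05 -1.22020629e-01] 0.37998340356151844 [-0.37697851  0.13209673 -1.15262891]
[ 281   73   89   92 6419] [324.90948746 118.61255647] ((325.0, 118.68333435058594), 46.01749038696289) [ 581.19833086 -162.82033371   78.        ] tool-frame 77.62365584819574 -1.0704744279396259
19.3 [ 504.27545739 -152.28662554  148.66182688] [ 3.14149786e+00  1.79697123e-05 -1.22001281e-01] 0.3791885398020762 7.2774488478899 [-0.75107048 -0.86998223 -1.47043067]
[([362, 181, 8, 58, 242], [366.0, 207.7])]
```

The treat sits steadily in the cradle about 10 cm above its seat, with the pointer on the mark. I'll hand in the job.

```bash
python3 -c "
from cell import env
print(env.job_done())"
```

```text
the job is handed in; nothing more can be done
None
```

I handed the job in at about 19 s: the gate knob is back home, and the treat is held steady in the tongs about 10 cm above its seat, with the tip gap at the 22 mm mark (the hand-in returned no verdict).

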